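# Wheel socket off the bench turntable

### The job

Lift the yellow wheel socket off the free-turning bench turntable and lay it gently in its empty cradle in the socket tray, the one marked yellow. The turntable spins at a touch: do not send it whirling, and leave the tin and the steel cone standing on it. Leave the blue and red sockets lying in their cradles.

Things in the scene. Friction and masses are not known exactly. Their poses are not given: they have to be found in the camera images.
- socket_yellow_center (a point): centre of the yellow wheel-nut socket, a solid-looking round part lying on its side on the turntable: 100 mm long, with a yellow sleeve 42 mm across over the middle 80 mm and dark steel ends 37 to 39 mm across; about 0.4 kg; it can roll. Its x axis runs along its length (the +x end has the round nut opening). The point is on the axis, 21 mm above what it lies on.
- turntable_top (a point): centre of the turntable's upper face, 55 mm above the bench: a flat steel disc 360 mm across with a rim 4 mm high round its edge, on a fixed grey foot. The disc turns freely about the vertical through this point. It has four dark slots and a red paint mark on its face, which are flush with it.
- platter (a joint): how far the turntable's disc has turned (rad, growing anticlockwise seen from above), no stops. Bearing friction is slight (about 0.01 N m): a finger's touch turns it, and it coasts for a while. The disc weighs 2.4 kg and the things on it turn with it.
- tin_center (a point): centre of the cream and green tin of tyre paste that stands upright on the turntable, 76 mm across, 72 mm high; z axis up. Leave it standing there.
- cone_center (a point): centre (half-way up) of the steel wheel-balancer cone that stands on the turntable, 90 mm across at the foot, 54 mm at the top, 56 mm high; z axis up. Leave it standing there.
- cradle (a point): where the centre of the yellow socket must come to lie: 36 mm above the bench, over the empty cradle of the socket tray, which has a yellow patch (46 by 44 mm) on its floor. The x axis is the direction along which the socket lies in the cradle, either way round. It settles by itself into the V notches from up to 15 mm off to the side.
- socket_blue_center (a point): centre of the blue socket (same size) lying in another cradle of the tray; leave it alone.
- socket_red_center (a point): centre of the red socket (same size) lying in the third cradle of the tray; leave it alone.
- tray: fixed grey socket tray, origin at the centre of its underside; 156 mm along x (along the sockets), 286 mm across (y), floor 4 mm, rim 18 mm high. Three cradles 90 mm apart across: right-angled V notches, 44 mm wide at the top, in two black rails 28 mm high, 12 mm thick, centred 33 mm either side of a cradle's middle; 54 mm free between the rails for fingers.
- socket_yellow: the yellow socket as a whole; its x axis runs along its length.
There are look-alikes about, which are no part of the job. Leave any pink look-alike of the part that bears cone_center alone.

How it is judged (in metres and radians):
On the way:
1. the yellow socket is lifted clear of the turntable (z of socket_yellow_center in the frame of turntable_top above 0.075 m), for 0.2 s.
At the end, for the whole second after the job is handed in: the yellow socket rests in the cradle marked yellow, within 14 mm along it, 6 mm across and in height, 0.12 rad in line (either way round); tin and cone stand upright on the turntable (0.1 rad); blue and red sockets within 12 mm of where they lay (x of socket_yellow_center in the frame of cradle between -0.014 and 0.014 m and y of socket_yellow_center in the frame of cradle between -0.006 and 0.006 m and z of socket_yellow_center in the frame of cradle between -0.006 and 0.006 m and angle between the x axis of socket_yellow_center and the x axis of cradle, either way round below 0.12 rad and linear speed of socket_yellow below 0.03 m/s and angle between each of tin_center, cone_center's own z axis and vertical below 0.1 rad and z of tin_center in the frame of turntable_top above 0.025 m and z of cone_center in the frame of turntable_top above 0.017 m and distance of each of socket_blue_center, socket_red_center from where it was at the start of the episode below 0.012 m); the robot touches nothing.
It fails at once if the turntable is sent whirling (faster than 2.5 rad/s) (velocity of joint platter above 2.5 rad/s or velocity of joint platter below -2.5 rad/s).
It fails at once if the tin or the cone is tipped by more than 0.3 rad (angle between any of tin_center, cone_center's own z axis and vertical above 0.3 rad).
It fails at once if the blue or the red socket is shifted by more than 20 mm (distance of any of socket_blue_center, socket_red_center from where it was at the start of the episode above 0.02 m).
It fails at once if the yellow socket is dropped into its cradle (faster than 0.6 m/s within 50 mm of its place) (distance between socket_yellow_center and cradle below 0.05 m and linear speed of socket_yellow above 0.6 m/s).
It also fails if it takes over 45 s, if anything falls off the work surface, if the arm or the gripper's body presses on something with over 40 N, if the wrist force passes 120 N, or if a joint passes its speed limit or range.

### The arm

A 6-joint arm with a two-finger parallel gripper is mounted at the origin on the work surface. World frame = base frame: x ahead of the robot, y to its left, z up, the work surface at z = 0. Lengths are in mm, angles in rad, forces in N, time in s.
With the tool pointing down it reaches from about 300 to 775 mm from the base axis. Payload 14.6 kg.
Tool frame: the origin (TCP) lies on the centre line of the jaws, within the pads' length; the fingertips stand 19 mm ahead of it and the grasp point (between the pads) is the TCP (bot.tip_reach is the distance from the TCP to the fingertips, in mm); z points along the fingers, y is the line along which they close (so a half turn about z gives the same grasp; the last joint's range is limited). The gripper opens to 85 mm and grips with 20 to 120 N. Pads are 22 mm wide; open, the fingers measure 114 mm over their backs; the gripper's body (76 mm by 85 mm) begins 54 mm behind the grasp point. The pads swing forward as they close: fully open they stand 13 mm farther back than shut.
Start: joints at [-1.237, 0.3, 1.521, -0, 1.321, -0.067], TCP at [214.578, -506.405, 250.281] pointing down, gripper open.
Joint ranges: [-3.03, 3.03], [-0.79, 2.21], [0.23, 2.52], [-1.04, 4.18], [0, 3.07], [-2.55, 2.55]. Speed limits (rad/s): [2.22, 2.22, 2.57, 3.14, 3.14, 3.14].

### API

Orientations are given as a unit quaternion [w, x, y, z].
In Python, from rig import bot gives the robot as it stands. Calls block until the motion is done:
- bot.move_to(position, orientation): joint-space move of the TCP to a pose.
- bot.servo_line(position, attitude=None, speed=150, until_force=None): straight line of the TCP; attitude=None keeps the orientation; speed is the mean speed in mm/s. With until_force (N) it stops when the force on the tool has changed by that much, and returns True; else False.
- bot.move_joints(angles): joint-space move.
- bot.move_gripper(opening, grip_force=None): finger opening in mm; grip_force is the grip in N (None keeps the last); returns when the fingers have stopped.
- bot.dwell(seconds).
- bot.ik(position, orientation): joint angles nearest the present ones, or None.
- bot.read_state(): the state.
- bot.read_camera(name): name is "scene" or "top" or "wrist"; returns a dict with "image" (480x640x3 uint8, blue, green, red), "depth" (480x640 float32, mm along the optical axis (not along the pixel's ray), 0 where there is no reading), "fovy" (degrees; the focal length in pixels is half the picture's height over the tangent of half this angle, whatever the lens; pixels are square), "cx", "cy" (the principal point, pixels), "k1" (the pictures are not rectified: a ray, as slopes to the right and down, at radius r is drawn at 1 + k1 r^2 times it, then the intrinsics apply), "eye" and "attitude" of the camera in the world; the wrist camera has in their place "mount" (4x4, takes a point from camera to tool coordinates, whose origin is the TCP and whose axes are the flange's). Camera axes: x right, y down, z forward; pixel columns grow to the right and rows downward; lengths in mm; the calibration is good to about 2 mm. A picture is of the moment at which its call begins: read the wrist's pose just before it.
A pose or a line that the arm cannot do raises bot.MotionError and nothing moves.
- bot.finish_job(): hands the job in; it is judged then, once.
The state is a dict: "clock": time; "joint_positions": joint angles; "qvel": joint speeds; "effort": joint torques, N m; "ee_pos": TCP position; "tool_rot": TCP orientation; "ft_force": force on the tool from outside, world axes, zero at the start; "moment": the same for the moment, N m; "grip_width": finger opening in mm; "grip_force": force on a finger pad.
Only numpy, scipy, OpenCV 4.12 (cv2) and the standard library are available. Lean on these libraries where they do the work, as an engineer would, in place of code of your own. Each camera call takes 0.05 s, during which the arm holds its last target. There are 200 camera calls.

## Working session

There is one attempt and no reset: what is moved stays moved. The work goes in short steps, each a Python script; the robot and the scene stay as the last script left them, time stands still between calls to the robot, and variables do not carry over. Pictures are saved under pics/ and viewed, at most 10 in all, crops included, and the job is handed in when it is done.

```bash
mkdir -p pics; ls; cat > h.py <<'E'
import numpy as np, cv2
from rig import bot
from scipy.spatial.transform import Rotation as R
def rot(q): q=np.array(q); return R.from_quat([q[1],q[2],q[3],q[0]]).as_matrix() if q.shape==(4,) else q.reshape(3,3)
def quat(M): x,y,z,w=R.from_matrix(M).as_quat(); return [w,x,y,z]
def down(yaw): # tool z down, tool y (closing) along world angle yaw
    y=np.array([np.cos(yaw),np.sin(yaw),0]); z=np.array([0,0,-1.]); return quat(np.c_[np.cross(y,z),y,z])
def shot(name):
    s=bot.read_state(); c=bot.read_camera(name)
    if name=="wrist":
        m=np.array(c["mount"]); Rt=rot(s["tool_rot"]); c["R"]=Rt@m[:3,:3]; c["o"]=Rt@m[:3,3]+np.array(s["ee_pos"])
    else: c["R"]=rot(c["attitude"]); c["o"]=np.array(c["eye"])
    c["f"]=240/np.tan(np.radians(c["fovy"])/2); return c
def dirs(c,px):
    px=np.atleast_2d(np.array(px,float)); d=(px-[c["cx"],c["cy"]])/c["f"]; u=d.copy()
    for _ in range(20): u=d/(1+c["k1"]*(u**2).sum(1,keepdims=True))
    return np.c_[u,np.ones(len(u))]
def plane(c,px,z):
    w=dirs(c,px)@c["R"].T; return c["o"]+w*((z-c["o"][2])/w[:,2:3])
def cloud(c,px):
    p=np.atleast_2d(np.array(px,int)); return c["o"]+(dirs(c,p)*c["depth"][p[:,1],p[:,0]][:,None])@c["R"].T
E
python3 - <<'E'
from h import *
for n in("scene","top"):
    c=shot(n); cv2.imwrite(f"pics/{n}0.png",c["image"]); print(n,c["o"],c["fovy"],c["cx"],c["cy"],c["k1"],c["attitude"])
    np.savez(f"{n}0.npz",**{k:c[k] for k in("image","depth","R","o","f","cx","cy","k1")})
print(bot.read_state())
E
```

```text
pics
scene [1236.20893502 -140.05587756  994.5658975 ] 46.09282841028862 322.1876787330111 237.44005686010578 -0.025470391745490695 [-0.25366877  0.71790324  0.61186652 -0.21421123]
top [ 332.79674344  -12.58863914 1094.51068567] 43.33660451299039 326.6145531679721 235.2077776928847 -0.11134329334995471 [ 0.07184785 -0.69956423  0.70844685 -0.05958885]
{'clock': 0.1, 'joint_positions': array([-1.23659156e+00,  3.00445761e-01,  1.52149539e+00,  9.29693948e-06,
        1.32069657e+00, -6.66096439e-02]), 'qvel': array([-0.00090255, -0.00090926, -0.00203128, -0.00101296,  0.00170208,
        0.00161415]), 'effort': array([ 8.90841657e-04, -5.44379067e+01, -3.62370515e+01, -1.34118568e-04,
        3.00380430e-03, -4.27967404e-05]), 'ee_pos': array([ 214.52806118, -506.24198064,  249.77145242]), 'tool_rot': array([-5.18462475e-04,  9.79985693e-01,  1.99067246e-01, -6.52420896e-05]), 'ft_force': array([-0.18619032, -0.54627731,  0.35015444]), 'moment': array([0.06115912, 0.02156469, 0.03124221]), 'grip_force': 0.0, 'grip_width': 85.1563902891351}
```

View pics/top0.png

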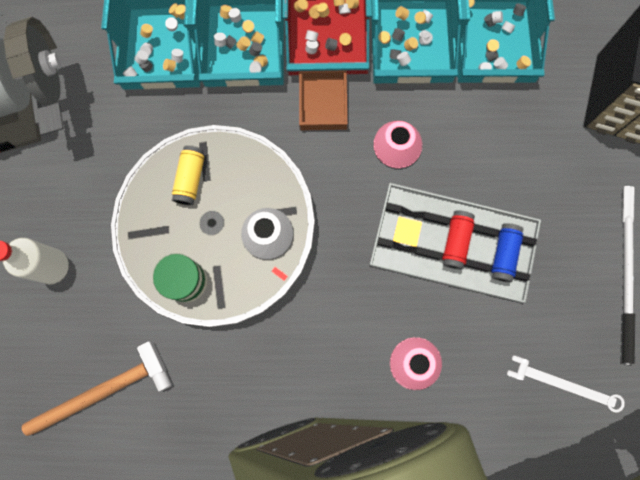

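View pics/scene0.png

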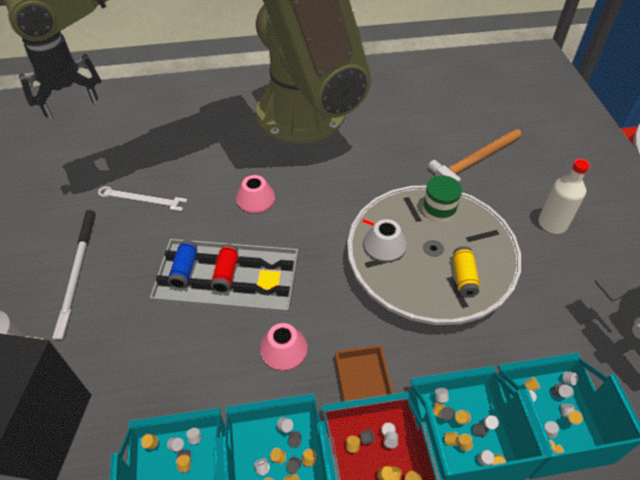

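In the top view the yellow socket is at (187,176) with its dark end at about (183,198). The only yellow things in reach that could be taken for it are the yellow patch at (408,232) and the orange bits in the bins. The red (459,240) and blue (508,252) sockets lie in the tray. On the disc are the tin (178,278) and the steel cone (267,232), and the pink look-alike cones are at (398,145) and (416,362). I choose the cylinder at (187,176), and will check it in a close crop.

```bash
cat >> h.py <<'E'
def blob(c,kind,near=None,off=(0,0)):
    hsv=cv2.cvtColor(c["image"],cv2.COLOR_BGR2HSV); 
    lo,hi={"y":((20,120,90),(34,255,255)),"r":((0,170,60),(5,255,255)),"b":((110,130,50),(130,255,255)),"g":((60,100,30),(85,255,140))}[kind]
    m=cv2.inRange(hsv,lo,hi); cs,_=cv2.findContours(m,cv2.RETR_EXTERNAL,cv2.CHAIN_APPROX_NONE)
    cs=[k for k in cs if cv2.contourArea(k)>150]; out=[]
    for k in cs:
        mo=cv2.moments(k); out.append((np.array([mo["m10"]/mo["m00"],mo["m01"]/mo["m00"]]),cv2.contourArea(k),k))
    if near is not None: return min(out,key=lambda o:np.linalg.norm(o[0]-near))
    return out
def pose(c,k,z):
    """centroid, yaw of long axis, length, width of contour projected on plane z"""
    w=plane(c,k.reshape(-1,2),z)[:,:2].astype(np.float32); (x,y),(a,b),t=cv2.minAreaRect(w)
    yaw=np.radians(t if a>=b else t+90); return np.array([x,y]),(yaw+np.pi/2)%np.pi-np.pi/2,max(a,b),min(a,b)
E
python3 - <<'E'
from h import *
np.set_printoptions(precision=1,suppress=True)
T=shot("top");S=shot("scene")
for c,n,g in((T,"top",dict(y=(187,176),p=(408,232),r=(459,240),b=(508,252))),(S,"scene",dict(y=(466,270),p=(270,278),r=(226,268),b=(183,263)))):
    for k,z in(("y",76),("p",4),("r",36),("b",36)):
        o=blob(c,"y" if k=="p" else k,g[k]); p,yaw,L,W=pose(c,o[2],z); print(n,k,o[0],plane(c,o[0],z)[0],p,round(yaw,3),L,W)
# turntable hub, tin, cone via clicks
print("hub",plane(T,[211,222],55),plane(S,[433,248],55))
print("tin top",plane(T,[178,275],127),plane(S,[444,187],127)); print("cone top",plane(T,[264,228],111),plane(S,[387,229],111))
print("depth z: socket",cloud(T,[[187,176]]),"tin",cloud(T,[[178,275]]),"disc",cloud(T,[[230,180]]),"patch",cloud(T,[[408,232]]))
print("bins/box",cloud(T,[[325,100],[200,85],[240,85]]))
cv2.imwrite("pics/crop1.png",cv2.resize(T["image"][110:300,100:420],None,fx=2.4,fy=2.4,interpolation=cv2.INTER_CUBIC))
E
```

```text
top y [188.2 173.3] [639.8 248.   76. ] [639.9 247.9] -0.169 86.06584167480469 43.54950714111328
top p [188.2 173.3] [661.5 266.4   4. ] [661.6 266.3] -0.169 92.14995574951172 46.628089904785156
top r [458.5 238. ] [ 523.8 -230.6   36. ] [ 523.7 -230.6] -0.265 82.98360443115234 41.51873779296875
top b [507.3 251. ] [ 499.  -317.2   36. ] [ 499.1 -317.5] -0.262 84.16754913330078 44.7948112487793
scene y [465.  267.8] [630.2 250.9  76. ] [633.  250.4] -0.158 100.79605102539062 44.32772445678711
scene p [268.1 279.1] [ 545.  -142.1    4. ] [ 546.6 -142. ] -0.272 48.57265853881836 44.19851303100586
scene r [225.5 263.6] [ 513.9 -226.6   36. ] [ 516.5 -227.7] -0.259 93.88143920898438 44.6336669921875
scene b [183.8 259.7] [ 489.9 -313.1   36. ] [ 494.6 -314.8] -0.264 99.87939453125 47.09814453125
hub [[555.5 209.1  55. ]] [[556.3 209.2  55. ]]
tin top [[452.6 246.1 127. ]] [[453.1 251.8 127. ]]
cone top [[531.9 107.7 111. ]] [[534.7 109.4 111. ]]
depth z: socket [[628.6 244.5  97.1]] tin [[452.4 245.6 128.9]] disc [[632.  176.8  54.8]] patch [[ 541.6 -144.1    6.8]]
bins/box [[803.    5.5   5.8]
 [841.6 250.3   3.8]
 [835.6 169.9  11.5]]
```

View pics/crop1.png

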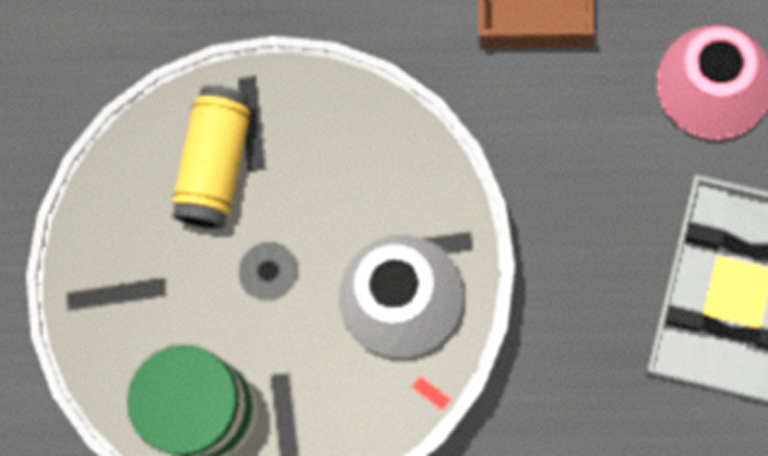

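The crop shows a yellow sleeve with dark steel ends lying on the grey disc, so this is the right part. The two views agree on its place, and the red-blue spacing comes out at 90.3 mm as it should. Next: go above it and look from close by.

```bash
python3 - <<'E'
from h import *
np.set_printoptions(precision=2,suppress=True)
for yaw in(-.169,-.263):
    for s in(1,-1):
        y=yaw+s*np.pi/2; p=[638,249,230] if yaw==-.169 else [547,-143,200]; print(yaw,s,bot.ik(p,down(y)))
y=-.169+np.pi/2; J=[(abs(bot.ik([638,249,230],down(a))[5]),a) for a in(y,y-np.pi) if bot.ik([638,249,230],down(a)) is not None]
a=min(J)[1]; bot.move_to([638,249,230],down(a)); bot.dwell(.3)
for i in range(2):
    c=shot("wrist"); o=blob(c,"y",(320,240)); print(a,o[0],o[1],plane(c,o[0],76)[0],pose(c,o[2],76),bot.read_state()["clock"]); bot.dwell(.4)
cv2.imwrite("pics/w1.png",c["image"]); print(bot.read_state()["ee_pos"],c["o"])
E
```

```text
-0.169 1 [ 0.32  0.62  1.1  -0.    1.42 -1.08]
-0.169 -1 [ 0.32  0.62  1.1  -0.    1.42  2.06]
-0.263 1 [-0.32  0.38  1.54 -0.    1.23 -1.63]
-0.263 -1 [-0.32  0.38  1.54 -0.    1.23  1.51]
1.4017963267948965 [324.63 232.79] 5480.0 [638.45 248.39  76.  ] (array([641.2 , 247.88]), np.float64(-0.16911139501030448), 88.41004180908203, 42.667945861816406) 3.5833
1.4017963267948965 [324.31 233.  ] 5478.5 [638.49 248.35  76.  ] (array([641.  , 247.81]), np.float64(-0.1762381472454102), 88.59385681152344, 42.829715728759766) 4.0333
[638.   249.   230.01] [570.71 260.35 353.69]
```

View pics/w1.png

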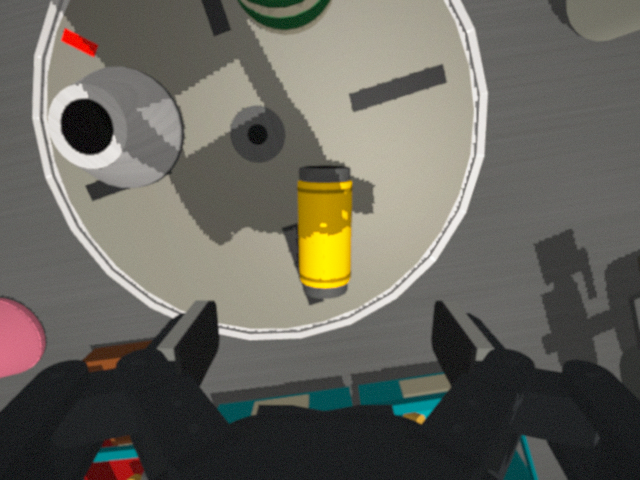

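The wrist view shows the socket at (325,233), at rest, with nothing in the fingers' way. Both measurements agree within 2 mm. Descend and close in small steps, watching the disc.

```bash
python3 - <<'E'
from h import *
np.set_printoptions(precision=2,suppress=True)
q=down(-.172+np.pi/2); x,y=639.2,248.2
bot.servo_line([x,y,140],q,speed=120)
print("hit",bot.servo_line([x,y,79],speed=60,until_force=6))
for w in(70,62,56,52,49,47,45,43.5,42):
    bot.move_gripper(w,grip_force=20); bot.dwell(.1); s=bot.read_state(); print(w,s["grip_width"],s["grip_force"],s["ft_force"],s["clock"])
    if s["grip_force"]>8: break
c=shot("top"); o=blob(c,"y",(188,173)); print(s["ee_pos"],o[0])
cv2.imwrite("pics/t2.png",cv2.resize(c["image"][80:330,80:340],None,fx=2,fy=2))
E
```

```text
hit False
70 69.96634393620113 0.0 [0.09 0.9  0.44] 6.9083
62 61.93055984501582 0.0 [ 0.17 -0.19  0.87] 7.2583
56 55.820270234469064 0.0 [-0.66  0.61 -0.4 ] 7.5917
52 51.95984624783358 0.0 [0.44 0.75 0.06] 7.9083
49 49.19292672146815 0.0 [ 0.8   0.33 -1.04] 8.225
47 47.26126615404469 0.0 [-0.41  0.76  0.52] 8.5417
45 45.13471212673807 0.0 [ 0.24 -0.32 -0.27] 8.8583
43.5 43.50466183460207 0.0 [ 0.16  1.78 -0.51] 9.175
42 42.08367547595594 0.3592462884262204 [ 0.49 -0.45  0.28] 9.4917Traceback (most recent call last):
  File "<stdin>", line 9, in <module>
  File "h.py", line 29, in blob
    if near is not None: return min(out,key=lambda o:np.linalg.norm(o[0]-near))
                                ~~~^^^^^^^^^^^^^^^^^^^^^^^^^^^^^^^^^^^^^^^^^^^^
ValueError: min() iterable argument is empty
```

The fingers are on the sleeve at 42 mm, its diameter, without having pushed it. The arm hides it from the top camera. Grip firmly, lift straight up and check the hold.

```bash
python3 - <<'E'
from h import *
np.set_printoptions(precision=2,suppress=True)
bot.move_gripper(38,grip_force=45); s=bot.read_state(); print(s["grip_width"],s["grip_force"],s["ft_force"])
bot.servo_line([639.2,248.2,100],speed=40); bot.servo_line([639.2,248.2,230],speed=120); bot.dwell(.4)
s=bot.read_state(); print(s["grip_width"],s["grip_force"],s["ft_force"],s["moment"],s["clock"])
c=shot("wrist"); cv2.imwrite("pics/w2.png",c["image"])
E
```

```text
40.702174773148236 45.426626801490784 [-0.65 -0.11  3.56]
40.539760472602964 45.92845916748047 [ 0.28 -1.03 -5.26] [-0.   -0.01  0.04] 12.0667
```

View pics/w2.png

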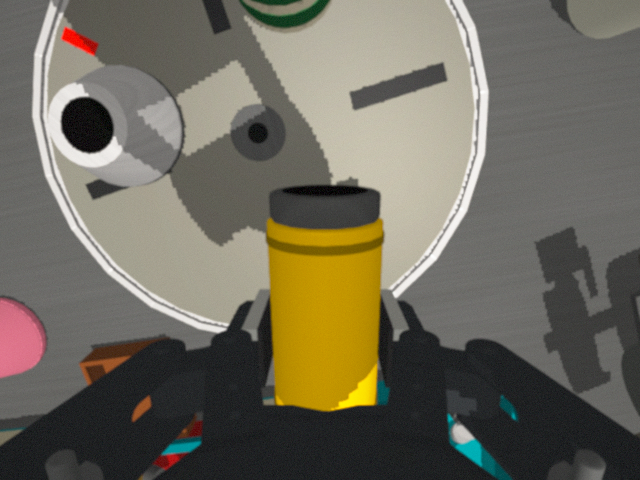

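The socket hangs level and centred in the jaws (sleeve edge at about (325,228)), with cone and tin standing and the disc unmoved. The wrist force of −5 N fits its weight. Now fix the cradle from the first top picture and the offset along the grip, then go above the cradle and look.

```bash
python3 - <<'E'
from h import *
np.set_printoptions(precision=2,suppress=True)
c=shot("wrist"); e=plane(c,[325,228],248)[0]; s=bot.read_state(); d=rot(s["tool_rot"]).T@(e-s["ee_pos"]); print("sleeve end in tool",d)
z=dict(np.load("top0.npz")); m=cv2.inRange(cv2.cvtColor(z["image"],cv2.COLOR_BGR2HSV),(24,80,200),(34,255,255)); m[:,:360]=0;m[:200]=0;m[260:]=0;m[:,450:]=0
k=max(cv2.findContours(m,0,1)[0],key=cv2.contourArea); print("patch",pose(z,k,4))
bot.move_to([546.5,-143,210],down(-.263+np.pi/2)); bot.dwell(.3)
c=shot("wrist"); cv2.imwrite("pics/w3.png",c["image"])
for k in "yrb":
    for o in blob(c,k): print(k,o[0],o[1],pose(c,o[2],4 if k=="y" else 36))
print(bot.read_state()["clock"])
E
```

```text
sleeve end in tool [ 43.59  -0.1  -18.03]
patch (array([ 544.13, -142.76]), np.float64(-0.2655658965288481), 47.447898864746094, 44.73921585083008)
y [324.86 314.21] 19522.0 (array([ 650.25, -170.1 ]), np.float64(-0.26065649221734155), 216.2045135498047, 111.60842895507812)
r [481.33 458.73] 234.0 (array([833.95, -45.53]), np.float64(0.5522620788051991), 37.195735931396484, 16.442407608032227)
r [217.63 226.16] 4672.5 (array([ 524.86, -231.05]), np.float64(-0.259088822441667), 87.30277252197266, 44.86880874633789)
r [603.09  42.78] 474.0 (array([461.22, 102.48]), np.float64(0.9259460238731894), 29.555513381958008, 10.501883506774902)
b [113.69 224.67] 5047.5 (array([ 500.23, -317.86]), np.float64(-0.2600452967471689), 87.02042388916016, 50.41569519042969)
14.0083
```

View pics/w3.png

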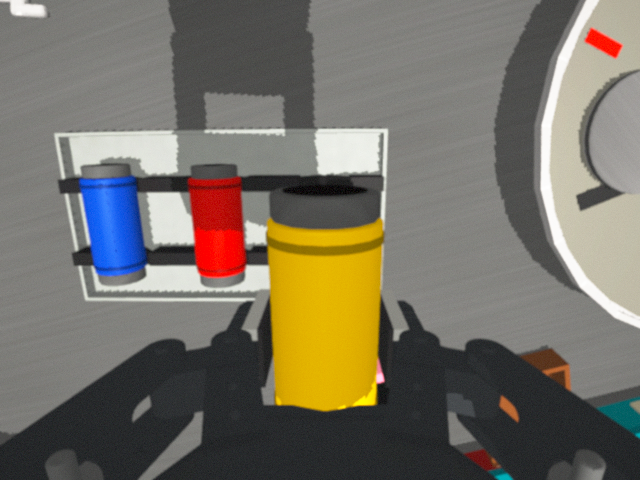

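The tray, with red (217,226) and blue (113,225) undisturbed, sits where expected. The patch estimates from the two views agree within 2 mm, and red + 90 mm agrees too. Lower, settle and release in steps.

```bash
python3 - <<'E'
from h import *
np.set_printoptions(precision=2,suppress=True)
x,y=547.2,-143.1; q=down(-.263+np.pi/2)
bot.servo_line([x,y,75],q,speed=100); bot.dwell(.2)
print("touch",bot.servo_line([x,y,38],speed=25,until_force=6)); s=bot.read_state(); print(s["ee_pos"],s["ft_force"],s["clock"])
if s["ee_pos"][2]<45:
    for w in(41.5,43,45,48,52,58,62): bot.move_gripper(w,grip_force=20)
    bot.dwell(.2); s=bot.read_state(); print(s["grip_width"],s["ft_force"])
    bot.servo_line([x,y,70],speed=50); bot.servo_line([x,y,200],speed=150)
    bot.move_to([440,-350,300],q); bot.dwell(.3)
    c=shot("top"); cv2.imwrite("pics/t3.png",c["image"]); S=shot("scene"); cv2.imwrite("pics/s3.png",S["image"])
    for n,c in(("top",c),("scene",S)):
        for k in "yrb":
            for o in blob(c,k):
                P=pose(c,o[2],36)
                if abs(P[0][1]+230)<130 and P[0][0]<600: print(n,k,o[0],P)
print(bot.read_state()["clock"])
E
```

```text
touch True
[ 547.18 -143.12   38.88] [-0.96 -0.56  6.41] 17.0667
62.37551007231057 [-0.04 -0.29  0.26]
top y [409.23 225.93] (array([ 546.95, -143.31]), np.float64(-0.2794232557869121), 85.7004165649414, 43.883033752441406)
top r [458.52 237.99] (array([ 523.49, -230.48]), np.float64(-0.2587832247065798), 83.2529296875, 41.86918258666992)
top b [507.33 251.01] (array([ 498.86, -317.14]), np.float64(-0.2735208918629697), 84.89810180664062, 44.813621520996094)
scene y [268.41 268.31] (array([ 542.71, -138.23]), np.float64(-0.2428832208924252), 101.05989074707031, 49.42173767089844)
scene r [225.46 263.49] (array([ 516.52, -227.44]), np.float64(-0.2585229007100249), 93.88143920898438, 44.06959915161133)
scene b [183.8  259.74] (array([ 493.37, -314.36]), np.float64(-0.26399010411184864), 97.23311614990234, 47.27995300292969)
22.0083
```

View pics/t3.png

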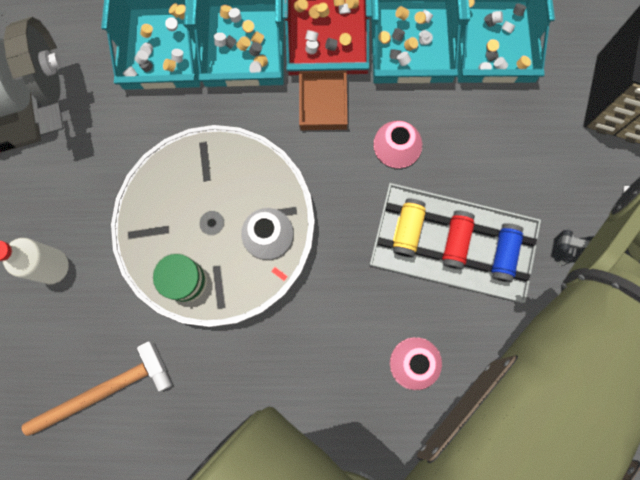

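The yellow socket lies in its cradle at (409,226), 90.3 mm from red and in line with it. Red and blue have not moved, tin and cone stand, the disc has not turned, and the arm is clear.

```bash
python3 -c "
from rig import bot
print(bot.finish_job())"
```

```text
the job is handed in; nothing more can be done
None
```

The yellow socket is in the cradle marked yellow and the job is handed in at about 22 s. The tin and cone are still standing on the unturned disc, and the blue and red sockets lie where they were; the hand-in returned no verdict.

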